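Pop open the push-to-open lid of the long nail box

TASK

The class is ready to nail up its joints, so open the longer of the two pine nail boxes: press down once with your fingertips on the front of its shut lid, right over the push-to-open catch at the middle, then take your hand away and let the lid spring up and stand ajar on its own. Do not lift the lid or push it back down once it has popped. Leave the shorter box shut and everything lying around where it is; pick nothing up.

Things in the scene. Friction and masses are not known exactly. Their poses are not given: they have to be found in the camera images.
- long_box: The longer of two pine nail boxes of one make, 200 mm wide (the shorter one: 110 mm), 120 mm deep, 94 mm high without its lid, fast on the bench. Origin: centre of its underside. x points from the front to the hinged back, y along its width, z up. At the start both are shut.
- short_box: The shorter of two pine nail boxes of one make, 110 mm wide (the longer one: 200 mm), 120 mm deep, 94 mm high without its lid, fast on the bench. Origin: centre of its underside. x points from the front to the hinged back, y along its width, z up. At the start both are shut.
- long_lid: Plywood lid of the longer box, 12 mm thick, 200 mm wide, 125 mm front to back, overlapping the front by 5 mm; shut, its top is 112 mm above the bench and a 6 mm shadow gap shows all round under it. Origin: on the hinge line, at the lid's underside, in the middle of its width, 100 mm above the bench at the back edge. x points backwards, y along the hinge, z up through the lid when shut.
- short_lid: Plywood lid of the shorter box, 12 mm thick, 110 mm wide, 125 mm front to back, overlapping the front by 5 mm; shut, its top is 112 mm above the bench and a 6 mm shadow gap shows all round under it. Origin: on the hinge line, at the lid's underside, in the middle of its width, 100 mm above the bench at the back edge. x points backwards, y along the hinge, z up through the lid when shut.
- long_press (a point): Point on top of the longer lid over its push-push catch, midway between two dark screw heads (9 mm, 32 mm apart): 27 mm behind the front edge, 100 mm before the hinge, mid-width. Axes as the lid's. Pressing the shut lid down here by 3 mm or more (4 to 6 N; it bottoms at 5 mm) frees the catch; as the hand rises away, its spring raises the lid in about half a second.
- long_hinge (a joint): Angle of the longer lid on its back hinge, rad: about 0 when shut and held by the catch, negative (to a stop at -0.047) when pressed in against the catch, growing as it opens. Popped, the lid rests on the catch's plunger at about 0.34, its front edge 40 mm higher than when shut. Pressing the open lid all the way down again would latch it shut.
- short_hinge (a joint): Angle of the shorter lid on its back hinge, rad: about 0 when shut and held by the catch, negative (to a stop at -0.047) when pressed in against the catch, growing as it opens. Popped, the lid rests on the catch's plunger at about 0.34, its front edge 40 mm higher than when shut. Pressing the open lid all the way down again would latch it shut.
- glue_bottle: White glue bottle with a pointed nozzle, 66 mm across, 195 mm tall, loose, standing behind the boxes (beyond them from the robot). Origin: centre of its underside, z up.
- nail_dish: Round white dish of nails, 90 mm across, glued to a 100 mm square of card, 34 mm high in all, loose, on the bench in line with the boxes. Origin: centre of its underside, z up.
- pine_joint: Pupil's L-shaped pine joint, 45 x 90 mm on the bench, 19 mm thick, with an upright leg to 69 mm at its +y end, loose, in front of the longer box. Origin: centre of the underside of the flat leg, z up.
- hammer: Hammer with a yellow handle, 270 mm long, lying loose behind the boxes. Its x axis runs along the handle towards the head.
Things that resemble listed ones, but are neither listed nor needed, are in the scene too. Leave any turquoise or yellow look-alike of the long_box alone.

How it is judged:
On the way, in this order (a step that is already met when the one before it is completed fails the run):
1. the fingers press the longer box's lid in over its catch (hinge below -0.012, hand within 60 mm of the point over the catch) (value of joint long_hinge below -0.012 rad and contact force between the fingers and long_lid above 1 N and horizontal distance between the grasp point and long_press below 0.06 m).
2. the lid has popped up and stands open (hinge above 0.27) untouched for half a second (value of joint long_hinge above 0.27 rad and not (contact force between any of the fingers, the arm and long_lid above 0.1 N)), for 0.5 s.
At the end, for the whole second after the job is handed in: The longer box's lid rests open on its catch (hinge between 0.27 and 0.45 rad, still), the shorter box is shut (its hinge between -0.017 and 0.03 rad), and the bottle, dish, pine joint and hammer are within 20 mm of where they were, upright (value of joint long_hinge between 0.27 and 0.45 rad and velocity of joint long_hinge between -0.05 and 0.05 rad/s and value of joint short_hinge between -0.017 and 0.03 rad and not (distance of any of glue_bottle, nail_dish, pine_joint, hammer from where it was at the start of the episode above 0.02 m or angle between any of glue_bottle, pine_joint, nail_dish's own z axis and vertical above 0.4 rad)); the robot touches nothing.
It fails at once if the longer lid is lifted or flung open further than its catch raises it (hinge above 0.55) (value of joint long_hinge above 0.55 rad).
It fails at once if the popped lid is pushed down again (hand on it, closing, between 0.25 and 0.04 rad) (value of joint long_hinge between 0.04 and 0.25 rad and velocity of joint long_hinge below -0.12 rad/s and contact force between any of the fingers, the arm and long_lid above 0.3 N).
It fails at once if the shorter box's lid is pressed or opened (value of joint short_hinge below -0.017 rad or value of joint short_hinge above 0.03 rad).
It fails at once if a thing lying around is moved more than 20 mm, lifted or tipped (distance of any of glue_bottle, nail_dish, pine_joint, hammer from where it was at the start of the episode above 0.02 m or angle between any of glue_bottle, pine_joint, nail_dish's own z axis and vertical above 0.4 rad).
It also fails if it takes over 34 s, if anything falls off the work surface, if the arm or the gripper's body presses on something with over 40 N, if the wrist force passes 120 N, or if a joint passes its speed limit or range.

ROBOT

A 6-joint arm with a two-finger parallel gripper is mounted at the origin on the work surface. World frame = base frame: x ahead of the robot, y to its left, z up, the work surface at z = 0. Lengths are in m, angles in rad, forces in N, time in s.
With the tool pointing down it reaches from about 0.4 to 0.825 m from the base axis. Payload 7 kg.
Tool frame: the origin (TCP) lies midway between the tips of the shut fingers; the grasp point (between the pads) lies arm.hold_point_z behind it (arm.hold_point_z is the distance from the TCP to the grasp point, in m); z points along the fingers, y is the line along which they close (so a half turn about z gives the same grasp; the last joint's range is limited). The gripper opens to 88 mm and grips with 3 to 60 N. Pads are 19 mm wide; open, the fingers measure 130 mm over their backs; the gripper's body (78 mm by 193 mm) begins 47 mm behind the grasp point.
Start: joints at [1.561, 0.359, 0.012, 0, -1.224, -0.288], TCP at [0.198, 0.645, 0.227] pointing down, gripper open.
Joint ranges: [-3.07, 3.07], [-1.43, 2.12], [-1.02, 1.25], [-3.03, 1.67], [-3.05, -0], [-3.03, 3.03]. Speed limits (rad/s): [2.39, 2.39, 3.01, 3.14, 3.14, 3.14].

INTERFACE

Orientations are given as [roll, pitch, yaw] about the fixed x, y, z axes, in that order (R = Rz(yaw) Ry(pitch) Rx(roll)).
In Python, from station import arm gives the robot as it stands.
- The arm moves only by the shell command python3 -m crank 'ROWS' [OPENING] [FORCE]. ROWS is JSON, a list that holds one entry, the list of rows, each a list of 4 numbers: the shift along the tool's x, y, z in units of 25 mm (1.0 is 25 mm), then the turn about the tool's z in units of 5 degrees (1.0 is 5 degrees). A call has 1 to 12 rows; each row is the pose to reach, as a shift and turn from the pose commanded when the call began, along the tool's axes at that moment; what a row does not reach only later rows make up. A row lasts 1/8 s, in which the tool goes at most 62.5 mm and 10.7 degrees, less where a joint would pass 70% of its speed; a pose out of reach is approached as far as the arm can. A call with a gripper value outside its range is refused whole. OPENING is the closure, from 0 (fully open) to 1 (shut), set as the call begins (- or left out, the last holds). The fingers move at their own pace and stop on an object; FORCE is the grip in N (left out, the last holds). Time passes only in rows, so rows that repeat a pose let the fingers close. It gives the time, the measured TCP pose, the force, the opening and the grip force at its end, in the units of the state.
- arm.get_state(): the state, without advancing time (a new reading comes with each control period).
- arm.grab_frame(name): name is "scene" or "top"; returns (picture, depth): 480x640x3 uint8, red, green, blue; 480x640 float32, m along the optical axis (not along the pixel's ray), 0 where there is no reading.
- arm.get_calibration(name): a dict with "mtx" (3x3 intrinsics, pixels), "R" (3x3) and "t" (3): a world point X has camera coordinates R X + t. Camera axes: x right, y down, z forward; pixel columns grow to the right and rows downward; lengths in m; the calibration is good to about 2 mm. A picture is of the moment at which its call begins. get_calibration takes no time and is no camera call.
- arm.job_done(): hands the job in; it is judged then, once.
Trained networks look in the newest picture that a camera, given by its name, has taken for a name from the list of things; names that differ only in an ending like _2 or _b are one class to them, and where a whole thing is asked for, a point or a joint stands for the part that bears it (a point fixed in the world has none). Each returns a list of dicts, best first, with "score" (0 to 1); they miss things now and then, are a little off and sometimes report something else, mostly with a low value. They report only what shows in the picture. A call takes as long as a camera call. They do not tell look-alikes from the thing itself.
- arm.recognise(thing, camera): "extent" ([left, top, width, height] in pixels, round what is visible of it).
- arm.trace(thing, camera): "mask" (480x640 bool, what is visible of it) and "extent" ([left, top, width, height] in pixels, round what is visible of it).
The state is a dict: "t": time; "q": joint angles; "qd": joint speeds; "joint_efforts": joint torques, N m; "eef_pos": TCP position; "ee_rot": TCP orientation; "force": force on the tool from outside, world axes, zero at the start; "moment": the same for the moment, N m; "width": finger opening in m; "gripper_force": force on a finger pad.
Only numpy, scipy, OpenCV 4.12 (cv2) and the standard library are available. Lean on these libraries where they do the work, as an engineer would, in place of code of your own. Each camera call takes 0.05 s, during which the arm holds its last target. There are 200 camera calls.

## Working session

There is one attempt and no reset: what is moved stays moved. The work goes in short steps, Python scripts to look and compute and a shell command to move; the robot and the scene stay as the last step left them, time stands still between calls to the robot, and variables do not carry over. Pictures are saved under pics/ and viewed, at most 10 in all, crops included, and the job is handed in when it is done.

```bash
mkdir -p pics; cat > h.py <<'E'
import numpy as np, cv2
from station import arm
def world(cam,d,u,v):
    c=arm.get_calibration(cam);K=np.array(c["mtx"]);R=np.array(c["R"]);t=np.array(c["t"])
    return R.T@(np.linalg.inv(K)@np.array([u,v,1.])*d-t)
def pix(cam,X):
    c=arm.get_calibration(cam);p=np.array(c["mtx"])@(np.array(c["R"])@X+np.array(c["t"]));return p[:2]/p[2]
E
python3 - <<'E'
from h import *
for n in("scene","top"):
    im,d=arm.grab_frame(n);cv2.imwrite(f"pics/{n}.png",im[:,:,::-1]);np.save(n,d)
    for th in("long_lid","short_lid","long_box","glue_bottle","nail_dish","pine_joint","hammer","long_press"):
        for r in arm.recognise(th,n)[:4]:
            l,t,w,h=r["extent"];u,v=l+w/2,t+h/2
            z=d[min(int(v),479),min(int(u),639)]
            print(n,th,round(r["score"],2),np.round(r["extent"]),np.round(world(n,z,u,v),3))
s=arm.get_state();print(s["t"],s["eef_pos"],s["ee_rot"],s["width"],arm.hold_point_z)
E
```

```text
scene long_lid 0.92 [365. 193.  92.  47.] [0.642 0.324 0.113]
scene long_lid 0.92 [307. 121.  75.  34.] [0.341 0.344 0.11 ]
scene long_lid 0.66 [382.  77.  76.  37.] [0.329 0.618 0.114]
scene long_lid 0.24 [237. 249.  51.  45.] [ 0.523 -0.028  0.02 ]
scene short_lid 0.79 [121. 267.  67.  70.] [ 0.506 -0.279  0.112]
scene long_box 0.94 [305. 118.  78.  63.] [0.376 0.318 0.111]
scene long_box 0.83 [365. 189.  89.  70.] [0.659 0.304 0.116]
scene long_box 0.77 [374.  76.  86.  62.] [0.359 0.583 0.109]
scene long_box 0.3 [368. 191.  90.  48.] [0.641 0.332 0.109]
scene glue_bottle 0.59 [366. 191.  91.  50.] [0.645 0.325 0.115]
scene nail_dish 0.72 [238. 250.  48.  45.] [ 0.519 -0.027  0.009]
scene pine_joint 0.6 [397. 177.  21.  20.] [0.532 0.417 0.049]
scene pine_joint 0.53 [344. 299.  34.  51.] [0.808 0.049 0.134]
scene hammer 0.79 [225. 338. 121.  80.] [ 0.781 -0.125  0.026]
scene hammer 0.72 [119. 266.  69.  71.] [ 0.506 -0.281  0.112]
scene long_press 0.73 [306. 120.  79.  38.] [0.348 0.344 0.111]
scene long_press 0.68 [379.  81.  79.  32.] [0.33  0.613 0.111]
scene long_press 0.6 [36
[... 432 characters left out ...]
.  73.] [0.336 0.336 0.117]
top long_box 0.41 [218. 176.  75.  69.] [0.624 0.326 0.104]
top glue_bottle 0.89 [329. 150.  25.  27.] [0.759 0.073 0.144]
top nail_dish 0.69 [354. 237.  32.  27.] [ 0.511 -0.022  0.018]
top nail_dish 0.34 [228. 235.  27.  22.] [0.523 0.378 0.023]
top pine_joint 0.87 [224. 236.  32.  19.] [0.527 0.385 0.024]
top hammer 0.96 [361. 153.  91.  25.] [ 0.779 -0.134  0.027]
top long_press 0.88 [208. 273.  81.  69.] [0.337 0.346 0.114]
top long_press 0.75 [218. 176.  74.  68.] [0.627 0.331 0.105]
top long_press 0.68 [113. 282.  81.  66.] [0.315 0.625 0.111]
0.9 [0.1980622  0.64525398 0.22659155] [-3.14158152e+00 -3.51368478e-06 -2.97762327e-01] 0.08778840784939779 0.0188
```

View pics/scene.png

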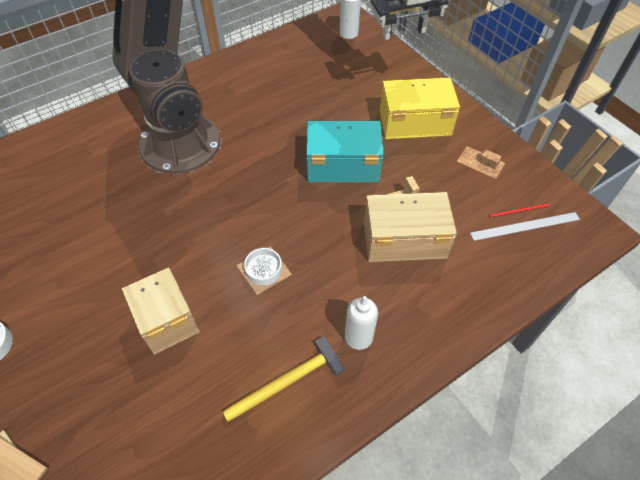

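View pics/top.png

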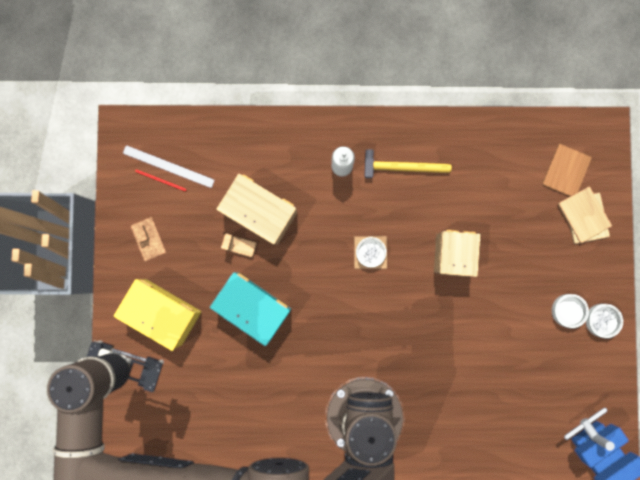

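The scene view shows three boxes of the long shape: natural pine (410,220), turquoise (345,150) and yellow (420,105). The short pine box is at (160,310). In the top view the long pine box is at (257,208). I choose the natural pine one at (410,220) and will check its screw heads in a close crop.

```bash
python3 - <<'E'
from h import *
from scipy import ndimage
out=[]
for n,(u0,v0,w,h) in {"scene":(355,170,110,100),"top":(205,165,100,90)}.items():
    im=cv2.imread(f"pics/{n}.png");c=im[v0:v0+h,u0:u0+w]
    out.append(cv2.resize(c,(400,360),interpolation=cv2.INTER_CUBIC))
    d=np.load(n+".npy")
    # lid pixels by height
    vs,us=np.mgrid[v0:v0+h,u0:u0+w]
    P=np.array([world(n,d[v,u],u,v) for v,u in zip(vs.ravel(),us.ravel())]).reshape(h,w,3)
    lid=(abs(P[...,2]-.112)<.012)
    lab,k=ndimage.label(lid);m=lab==1+np.argmax(ndimage.sum(lid,lab,range(1,k+1)))
    print(n,"z",np.median(P[m][:,2]))
    # precise: intersect rays with z=.112
    c_=arm.get_calibration(n);C=-np.array(c_["R"]).T@np.array(c_["t"])
    Q=C+(P-C)*((.112-C[2])/(P[...,2]-C[2]))[...,None]
    q=Q[m][:,:2].astype(np.float32)*1000
    (cx,cy),sz,a=cv2.minAreaRect(q);print("rect",cx,cy,sz,a)
    g=cv2.cvtColor(c,cv2.COLOR_BGR2GRAY).astype(float);bg=ndimage.median_filter(g,9)
    mi=ndimage.binary_erosion(ndimage.binary_fill_holes(m),iterations=3)
    dk=np.where(mi,np.clip(bg-g-15,0,None),0)
    lab,k=ndimage.label(dk>0)
    for i in range(1,k+1):
        s=dk[lab==i].sum()
        if s>40:
            v,u=ndimage.center_of_mass(dk,lab,i);vi=C;K=np.array(c_["mtx"])
            p=world(n,1.,u+u0,v+v0);p=C+(p-C)*(.112-C[2])/(p[2]-C[2]);print("screw",u+u0,v+v0,s,p.round(4))
cv2.imwrite("pics/crop.png",np.hstack(out))
E
```

```text
Traceback (most recent call last):
  File "h.py", line 4, in world
    c=arm.get_calibration(cam);K=np.array(c["mtx"]);R=np.array(c["R"]);t=np.array(c["t"])
ValueError: time passes only in moves, steps and waits
```

```bash
cat > h.py <<'E'
import numpy as np, cv2, functools
from station import arm
@functools.cache
def cal(cam):
    c=arm.get_calibration(cam);return [np.array(c[k],float) for k in("mtx","R","t")]
def world(cam,d,u,v):
    K,R,t=cal(cam);return R.T@(np.linalg.inv(K)@np.array([u,v,1.])*d-t)
def pix(cam,X):
    K,R,t=cal(cam);p=K@(R@X+t);return p[:2]/p[2]
E
python3 - <<'E'
from h import *
from scipy import ndimage
out=[]
for n,(u0,v0,w,h) in {"scene":(355,170,110,100),"top":(205,165,100,90)}.items():
    im=cv2.imread(f"pics/{n}.png");c=im[v0:v0+h,u0:u0+w]
    out.append(cv2.resize(c,(400,360),interpolation=cv2.INTER_CUBIC))
    d=np.load(n+".npy")
    vs,us=np.mgrid[v0:v0+h,u0:u0+w]
    P=np.array([world(n,d[v,u],u,v) for v,u in zip(vs.ravel(),us.ravel())]).reshape(h,w,3)
    lid=(abs(P[...,2]-.112)<.012)
    lab,k=ndimage.label(lid);m=lab==1+np.argmax(ndimage.sum(lid,lab,range(1,k+1)))
    print(n,"z",np.median(P[m][:,2]))
    K,R,t=cal(n);C=-R.T@t
    Q=C+(P-C)*((.112-C[2])/(P[...,2]-C[2]))[...,None]
    print("rect",cv2.minAreaRect(Q[m][:,:2].astype(np.float32)*1000))
    g=cv2.cvtColor(c,cv2.COLOR_BGR2GRAY).astype(float);bg=ndimage.median_filter(g,9)
    mi=ndimage.binary_erosion(ndimage.binary_fill_holes(m),iterations=3)
    dk=np.where(mi,np.clip(bg-g-15,0,None),0)
    lab,k=ndimage.label(dk>0)
    for i in range(1,k+1):
        s=dk[lab==i].sum()
        if s>40:
            v,u=ndimage.center_of_mass(dk,lab,i)
            p=world(n,1.,u+u0,v+v0);p=C+(p-C)*(.112-C[2])/(p[2]-C[2]);print("screw",u+u0,v+v0,s,p.round(4))
cv2.imwrite("pics/crop.png",np.hstack(out))
E
```

```text
scene z 0.1117542466491692
rect ((640.4356079101562, 323.91217041015625), (200.99339294433594, 138.80860900878906), 58.77834701538086)
screw 401.6217616580311 201.99309153713298 579.0 [0.5958 0.3335 0.112 ]
screw 414.6996197718631 201.36882129277566 526.0 [0.6124 0.3612 0.112 ]
screw 433.6666666666667 225.0 45.0 [0.6922 0.3528 0.112 ]
screw 438.02702702702703 235.0 74.0 [0.7198 0.3422 0.112 ]
screw 385.3208333333333 237.29166666666669 240.0 [0.6552 0.236  0.112 ]
top z 0.11160279306424652
rect ((633.5858154296875, 323.5129089355469), (201.37608337402344, 129.6056671142578), 58.922298431396484)
screw 244.8736842105263 215.46315789473684 95.0 [0.6097 0.3586 0.112 ]
screw 254.06315789473683 221.1263157894737 95.0 [0.5929 0.3311 0.112 ]<stdin>:14: RuntimeWarning: divide by zero encountered in divide
<stdin>:14: RuntimeWarning: invalid value encountered in multiply
```

View pics/crop.png

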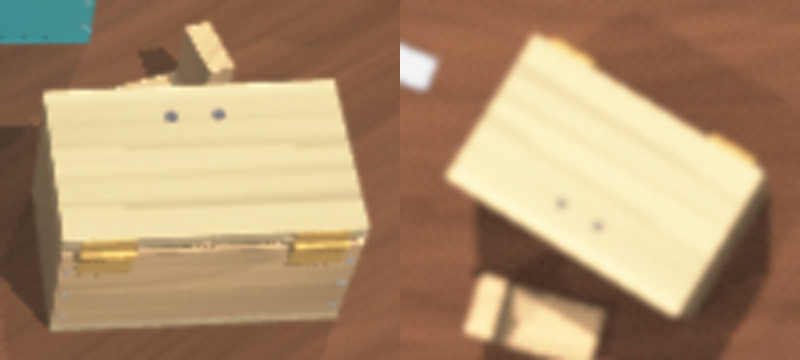

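The crop shows natural pine with its two dark screw heads at scene (402,202) and (415,201), on the side away from the brass hinges. The two views agree on a press point near (0.603, 0.346), box yaw -31°. Next I shut the fingers and move above it.

```bash
python3 -m crank '[[[1,0.35,0,0.2],[2.8,1,0,0.4],[4.8,1.7,0,0.7],[6.8,2.4,0,1],[8.8,3.1,0,1.3],[10.8,3.8,0,1.6],[12.8,4.5,0,1.9],[14.8,5.2,0,2.2],[16.6,5.85,0,2.5],[18.2,6.4,0,2.8],[18.98,6.68,0,2.8],[18.98,6.68,0,2.8]]]' 1 10
```

```text
t: 2.4
eef_pos: [0.6036, 0.3447, 0.2262]
ee_rot: [3.141, 0.0, -0.544]
force: [-0.5, 0.2, 0.2]
width: 0.0004
gripper_force: 0.0
```

```bash
python3 -m crank '[[[0,0,1,0],[0,0,2.2,0],[0,0,3.2,0],[0,0,3.9,0],[0,0,3.9,0],[0,0,3.9,0]]]' && python3 - <<'E'
from h import *
o=[]
for n,(u0,v0) in {"scene":(350,130),"top":(200,150)}.items():
    im,d=arm.grab_frame(n);o.append(cv2.resize(im[v0:v0+120,u0:u0+120,::-1],(400,400),interpolation=cv2.INTER_CUBIC))
    print(n,(pix(n,np.array(arm.get_state()["eef_pos"]))-[u0,v0])*400/120)
cv2.imwrite("pics/near.png",np.hstack(o))
E
```

```text
t: 3.15
eef_pos: [0.6031, 0.347, 0.1302]
ee_rot: [-3.14, -0.001, -0.542]
force: [0.1, -0.2, 0.8]
width: 0.0005
gripper_force: 0.0
scene [196.23077187 222.80504193]
top [160.06844036 223.44021779]
```

View pics/near.png

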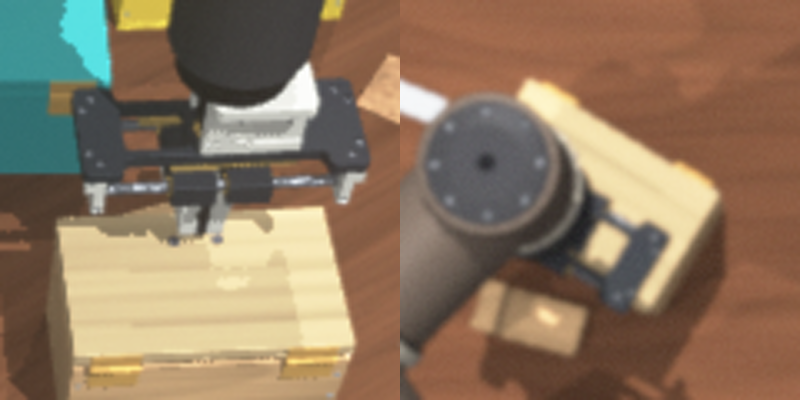

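The shut fingertips hover just above the lid, midway between the two screw heads (crop 172,238 and 217,238). The pine joint is clear of the gripper. Now I press.

```bash
python3 -m crank '[[[0,0,0.3,0],[0,0,0.55,0],[0,0,0.7,0],[0,0,0.78,0],[0,0,0.85,0],[0,0,0.85,0]]]'
```

```text
t: 4.0
eef_pos: [0.6025, 0.3464, 0.108]
ee_rot: [3.141, 0.0, -0.542]
force: [-3.7, -0.7, 4.9]
width: 0.0007
gripper_force: 2.2
```

```bash
python3 -m crank '[[[0,0,-0.6,0],[0,0,-2,0],[0,0,-3.6,0],[0,0,-5,0],[0,0,-6,0],[0,0,-6,0],[0,0,-6,0],[0,0,-6,0],[0,0,-6,0],[0,0,-6,0],[0,0,-6,0],[0,0,-6,0]]]' && python3 - <<'E'
from h import *
im,d=arm.grab_frame("scene");cv2.imwrite("pics/after.png",cv2.resize(im[100:280,330:490,::-1],(640,600)[:2],interpolation=cv2.INTER_CUBIC))
print([ (p,world("scene",d[p[1],p[0]],*p).round(3)) for p in((380,205),(445,205),(410,225))])
E
```

```text
t: 5.5
eef_pos: [0.6027, 0.3464, 0.2578]
ee_rot: [3.142, 0.0, -0.542]
force: [-0.4, -0.2, 0.4]
width: 0.0004
gripper_force: 0.0
[((380, 205), array([0.588, 0.27 , 0.139])), ((445, 205), array([0.673, 0.399, 0.135])), ((410, 225), array([0.666, 0.299, 0.125]))]
```

View pics/after.png

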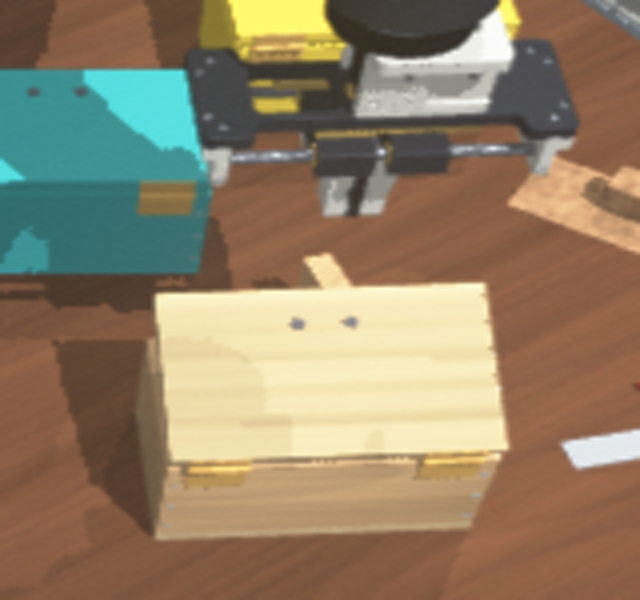

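The lid stands ajar at about 0.35 rad with the front edge raised, and the hand is well clear above it. I'll wait a little longer, then hand in.

```bash
python3 -m crank '[[[0,0,0,0],[0,0,0,0],[0,0,0,0],[0,0,0,0],[0,0,0,0],[0,0,0,0]]]' && python3 -c "
from station import arm
print(arm.job_done())"
```

```text
t: 6.3
eef_pos: [0.6027, 0.3464, 0.2578]
ee_rot: [-3.142, 0.0, -0.542]
force: [-0.7, 0.2, 0.9]
width: 0.0003
gripper_force: 0.0
the job is handed in; nothing more can be done
None
```

I opened the longer pine box with one fingertip press over its catch; its lid now stands ajar by itself at about 0.35 rad, and I touched nothing else; the job is handed in, and no verdict came back.

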